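# Clamp a glued strip: screw to touch, then a quarter turn

## Task

Push the glued wood strip along the clamp's bed until its far end is fully home against the end stop. Then turn the wing knob clockwise until you feel the clamp's foot touch the strip, give it one further quarter turn, no more, and let go.

Things in the scene. Friction and masses are not known exactly. Their poses are not given: they have to be found in the camera images.
- base: Grey bed of a small bench clamp, fixed, 265 x 76 mm, top 12 mm above the bench. Origin on the bench below the screw axis; x along the bed from its free near end (x = -145 mm) to the post at the back (x = 73 to 107 mm), y across, z up. Two rails (41 mm apart, 10 mm wide, 8 mm above the bed, x = -60 to 25 mm) guide the strip along y = 0.
- stop (a point): Middle of the near face of the steel end stop (61 mm wide, its top 34 mm above the bench), 25 mm behind the screw axis; axes as the base. The strip's far end must touch this face.
- clamp_arm: Grey arm from the post to over the bed, fixed, 34 mm wide, 76 to 100 mm above the bench (collar to 108 mm); origin and axes as the base. On top the wing knob, below the screw's round foot, 30 mm across, which does not turn. At the start the foot hangs 1 to 10 mm above the strip's top: how far is not measured and does not follow from the knob's angle.
- knob_grip (a point): Centre of the wing knob: a flat steel bar 50 mm long (its x axis), 10 mm thick (its y axis) and 26 mm high (129 to 155 mm above the bench) on a 14 mm stem, the screw axis. Free to grip from above across its thickness; nothing near it stands higher. It stays at this height while it turns.
- knob (a joint): Angle of the knob, rad; grows clockwise seen from above, which lowers the foot 18 mm a turn; at 0 the wing lies along the base's x axis. It turns with about 0.25 N m of friction and stays where it is left. The foot is sprung: at touch its force rises at once to 14 N (0.04 N m more at the knob), then by 36 N (0.10 N m) each quarter turn.
- strip: Two-ply glued hardwood strip, 130 (x) x 36 (y) x 18 mm, about 80 g, lying loose on the bed between the rails, drawn back from the stop by 20 to 45 mm. Origin at the centre of its underside, x towards the stop.
- strip_far_end (a point): Centre of the strip's far end face, the one towards the stop.
- strip_near_end (a point): Centre of the strip's near end face, the one towards the robot, free to be pushed; 9 mm above the bed.
Things that resemble listed ones, but are neither listed nor needed, are in the scene too. Leave any grey or yellow look-alike of the strip alone.

How it is judged:
On the way, in this order (a step that is already met when the one before it is completed fails the run):
1. the strip's far end is home against the stop, the foot not yet on it (horizontal distance between strip_far_end and stop below 0.003 m and contact force between clamp_arm and strip below 0.5 N), for 0.2 s.
2. the foot touches the strip (contact force between clamp_arm and strip above 5 N), for 0.1 s.
At the end, for the whole second after the job is handed in: The strip's far end is within 3 mm of the stop and at rest, and the foot presses on the strip with 38 to 60 N, that is a quarter turn past touch, about 28 degrees either way (horizontal distance between strip_far_end and stop below 0.003 m and contact force between clamp_arm and strip between 38 and 60 N and linear speed of strip below 0.01 m/s).
It fails at once if the strip is crushed: the foot presses on it with more than 75 N (some 65 degrees beyond the quarter turn) (contact force between clamp_arm and strip above 75 N).
It also fails if it takes over 72 s, if anything falls off the work surface, if the arm or the gripper's body presses on something with over 40 N, if the wrist force passes 120 N, or if a joint passes its speed limit or range.

## Robot

A 6-joint arm with a two-finger parallel gripper is mounted at the origin on a cart in front of the work surface, level with it; the furniture and walls round the work are solid. World frame = base frame: x ahead of the robot, y to its left, z up, the work surface at z = 0. Lengths are in m, angles in rad, forces in N, time in s.
With the tool pointing down it reaches from about 0.25 to 0.775 m from the base axis. Payload 4 kg.
Tool frame: the origin (TCP) lies at the very end of the fingers, on their centre line; the grasp point (between the pads) lies 19 mm behind it (robot.hold_point_z is the distance from the TCP to the grasp point, in m); z points along the fingers, y is the line along which they close (so a half turn about z gives the same grasp; the last joint's range is limited). The gripper opens to 94 mm and grips with 3 to 60 N. Pads are 16 mm wide; open, the fingers measure 119 mm over their backs; the gripper's body (75 mm by 177 mm) begins 78 mm behind the grasp point.
Start: joints at [-1.325, 0.087, 1.371, -0, 1.684, -0.103], TCP at [0.188, -0.517, 0.206] pointing down, gripper open.
Joint ranges: [-3.1, 3.1], [-0.76, 2.03], [0.27, 2.55], [-1.08, 4.22], [0.17, 2.65], [-2.57, 2.57]. Speed limits (rad/s): [2.79, 2.79, 3.14, 3.14, 3.14, 3.14].

## Interface

Orientations are given as [roll, pitch, yaw] about the fixed x, y, z axes, in that order (R = Rz(yaw) Ry(pitch) Rx(roll)).
In Python, from bench import robot gives the robot as it stands.
- The arm moves only by the tool carry_out, never from a script. Its argument "steps" is a list of rows, each a list of 3 entries, a list of its own where there are three numbers: the shift along the tool's x, y, z in m, then the turn about the tool's z in units of 10 degrees (1.0 is 10 degrees), then the closure, from -1 (fully open) to 1 (shut). In form: [[[tx, ty, tz], roll, jaw], ...]. A call has 1 to 10 rows; each row is the pose to reach, as a shift and turn from the pose commanded when the call began, along the tool's axes at that moment; what a row does not reach only later rows make up. A row lasts 1/8 s, in which the tool goes at most 62.5 mm and 10.7 degrees, less where a joint would pass 70% of its speed; a pose out of reach is approached as far as the arm can. A call with a gripper value outside its range is refused whole. The fingers move at their own pace and stop on an object; the grip force is fixed at half the most. Time passes only in rows, so rows that repeat a pose let the fingers close. It gives the time, the measured TCP pose, the force, the opening and the grip force at its end, in the units of the state.
- robot.get_obs(): the state, without advancing time (a new reading comes with each control period).
- robot.snapshot(name): name is "side" or "top"; returns a dict with "image" (400x640x3 uint8, red, green, blue), "z_map" (400x640 float32, m along the optical axis (not along the pixel's ray), 0 where there is no reading), "mtx" (3x3 intrinsics, pixels), "R" (3x3) and "t" (3): a world point X has camera coordinates R X + t. Camera axes: x right, y down, z forward; pixel columns grow to the right and rows downward; lengths in m; the calibration is good to about 2 mm. A picture is of the moment at which its call begins.
- robot.close_job(): hands the job in; it is judged then, once.
The state is a dict: "time": time; "joint_positions": joint angles; "qvel": joint speeds; "joint_torque": joint torques, N m; "tool_pos": TCP position; "ee_rot": TCP orientation; "wrist_force": force on the tool from outside, world axes, zero at the start; "wrist_torque": the same for the moment, N m; "width": finger opening in m; "finger_force": force on a finger pad.
Only numpy, scipy, OpenCV 4.12 (cv2) and the standard library are available. Lean on these libraries where they do the work, as an engineer would, in place of code of your own. Each camera call takes 0.05 s, during which the arm holds its last target. There are 200 camera calls.

## Working session

There is one attempt and no reset: what is moved stays moved. The work goes in short steps, Python scripts to look and compute and a tool call to move; the robot and the scene stay as the last step left them, time stands still between calls to the robot, and variables do not carry over. Pictures are saved under pics/ and viewed, at most 10 in all, crops included, and the job is handed in when it is done.

Besides the shell and the picture viewer there is one more tool, called after ">>>" as a command line: name --argument value ..., lists and objects as JSON in quotes. carry_out: Moves the arm, as the interface text tells. Its arguments: {"type":"object","properties":{"steps":{"type":"array","items":{"type":"array"}}},"required":["steps"]}

```bash
mkdir -p pics; cat > h.py <<'E'
import numpy as np, cv2
from bench import robot
def snap(n,f=None):
    s=robot.snapshot(n)
    if f: cv2.imwrite('pics/'+f,s['image'][:,:,::-1])
    np.savez('%s.npz'%n,**s); return s
def load(n): return dict(np.load('%s.npz'%n))
def px2w(s,u,v,z=None):
    d=np.linalg.inv(s['mtx'])@[u,v,1]; R,t=s['R'],s['t']
    if z is None:
        d=d*s['z_map'][int(v),int(u)]
        return R.T@(d-t)
    c=-R.T@t; r=R.T@d; return c+r*(z-c[2])/r[2]
E
python3 - <<'E'
from h import *
for n in('top','side'):
    s=snap(n,n+'0.png'); print(n,s['mtx'].round(1).tolist(),(-s['R'].T@s['t']).round(3),s['R'].round(2).tolist())
print(robot.get_obs(), robot.hold_point_z)
E
```

```text
top [[494.1, 0.0, 320.7], [0.0, 494.1, 193.9], [0.0, 0.0, 1.0]] [ 0.311 -0.039  1.183] [[-0.0, -1.0, -0.0], [-0.98, 0.0, -0.22], [0.22, 0.0, -0.98]]
side [[366.6, 0.0, 318.9], [0.0, 366.6, 195.8], [0.0, 0.0, 1.0]] [0.481 0.634 0.612] [[-1.0, -0.1, 0.01], [-0.07, 0.59, -0.8], [0.07, -0.8, -0.6]]
{'time': 0.1, 'joint_positions': array([-1.32511161e+00,  8.78706942e-02,  1.37206684e+00,  1.52038600e-06,
        1.68359596e+00, -1.03132945e-01]), 'qvel': array([ 0.00144799, -0.00339787, -0.0029738 ,  0.00141253, -0.00128176,
        0.00041501]), 'joint_torque': array([ 1.80893410e-03, -3.41250730e+01, -3.03301728e+01,  7.19292602e-02,
        3.04437010e-02, -9.37657478e-05]), 'tool_pos': array([ 0.18784406, -0.51641513,  0.20444531]), 'ee_rot': array([-3.13966228e+00, -2.01313043e-04,  3.48817636e-01]), 'wrist_force': array([ 0.02822152, -0.36454466, -0.05624254]), 'wrist_torque': array([ 0.00927803, -0.00426201,  0.01041125]), 'finger_force': 0.0, 'width': 0.09361807799687963} 0.0188
```

View pics/top0.png

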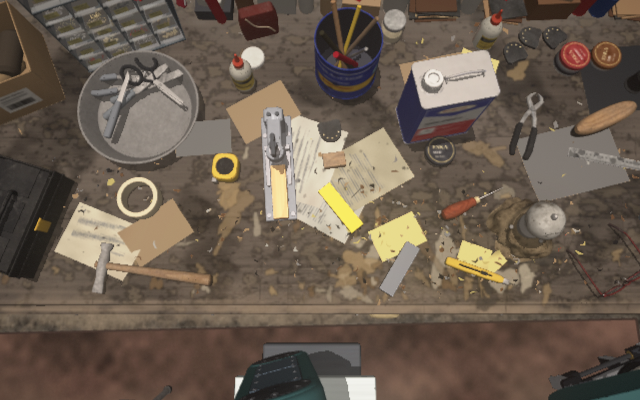

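View pics/side0.png

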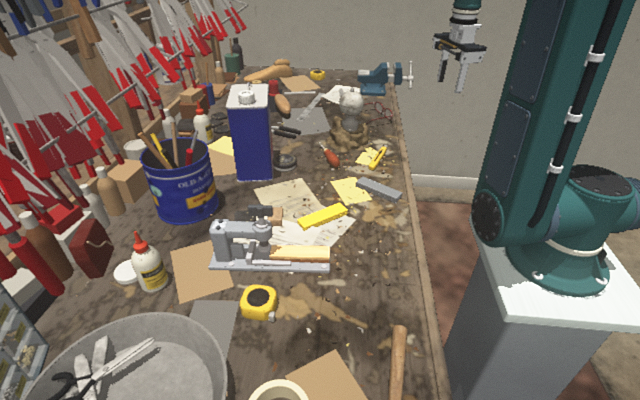

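The clamp is at top pixel (278,165). Three things could be taken for the strip: the wood piece on the clamp bed (279,203), the yellow bar (340,207) and the grey bar (398,268). I choose the wooden one between the rails and check it in a crop.

```bash
python3 - <<'E'
from h import *
t=load('top')['image'][95:230,240:320,::-1]; s=load('side')['image'][205:280,200:340,::-1]
a=cv2.resize(t,None,fx=4.4,fy=4.4,interpolation=cv2.INTER_CUBIC)[:590]; b=cv2.resize(s,None,fx=3.1,fy=3.1,interpolation=cv2.INTER_CUBIC)
c=np.zeros((590,a.shape[1]+b.shape[1],3),np.uint8); c[:a.shape[0],:a.shape[1]]=a; c[:b.shape[0],a.shape[1]:]=b
print(c.shape,a.shape); cv2.imwrite('pics/c1.png',c[:,:800])
S=load('top')
for u,v in [(265,217),(295,217),(272,217),(287,217),(279,205),(274,115),(274,125),(266,150),(276,155)]: print(u,v,px2w(S,u,v).round(4))
E
```

```text
(590, 786, 3) (590, 352, 3)
265 217 [ 0.5165  0.0989 -0.0014]
295 217 [0.5132 0.025  0.0166]
272 217 [0.5144 0.0807 0.0102]
287 217 [0.5125 0.0438 0.0211]
279 205 [0.5394 0.0624 0.0324]
274 115 [0.7406 0.072  0.0974]
274 125 [0.7143 0.0711 0.1017]
266 150 [0.6535 0.088  0.103 ]
276 155 [0.6416 0.065  0.1029]
```

View pics/c1.png

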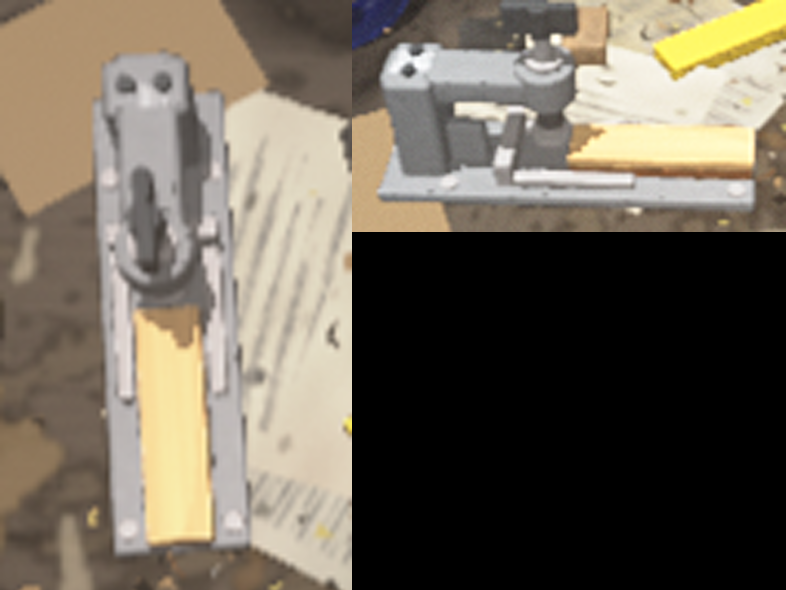

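```bash
python3 - <<'E'
from h import *
S=load('top'); p=lambda a,b,z: px2w(S,240+a/4.4-.4,95+b/4.4-.4,z)
N=[p(117,553,.012),p(248,548,.012)];F=[p(95,95,.012),p(222,90,.012)]
for q in N+F: print(q.round(4))
n=sum(N)/2;f=sum(F)/2; print('len',np.linalg.norm(f-n),'yaw',np.arctan2(*(f-n)[[1,0]]),'w',np.linalg.norm(N[0]-N[1]))
for q in [(147,541),(212,541),(138,310),(203,310)]: print('strip',p(*q,.03).round(4))
for q in [(132,172),(155,172),(138,268),(160,268),(143,168),(150,270)]: print('wing',p(*q,.155).round(4))
for name in('top','side'):
    S=load(name);v,u=np.mgrid[0:400,0:640]; d=(np.linalg.inv(S['mtx'])@np.stack([u.ravel(),v.ravel(),np.ones(u.size)]))*S['z_map'].ravel()
    P=(S['R'].T@(d-S['t'][:,None])).T
    B=(P[:,0]>.45)&(P[:,0]<.8)&(P[:,1]>0.0)&(P[:,1]<.13)&(S['z_map'].ravel()>0)
    col=S['image'].reshape(-1,3).astype(int)
    def rep(m,l):
        Q=P[m]; r=cv2.minAreaRect(Q[:,:2].astype(np.float32)*1000); print(name,l,len(Q),np.median(Q,0).round(4),'rect',np.round(r[0],1),np.round(r[1],1),round(r[2],1), 'x',Q[:,0].min().round(4),Q[:,0].max().round(4))
    rep(B&(P[:,2]>.14)&(P[:,2]<.175),'knob')
    rep(B&(P[:,2]>.022)&(P[:,2]<.04)&(col[:,0]-col[:,2]>50),'strip')
    rep(B&(P[:,2]>.085)&(P[:,2]<.12),'arm')
E
```

```text
[0.5061 0.0943 0.012 ]
[0.5088 0.0228 0.012 ]
[0.7713 0.1129 0.012 ]
[0.7742 0.0403 0.012 ]
len 0.2659164635474256 yaw 0.06798153526005107 w 0.07148248434017758
strip [0.5096 0.0762 0.03  ]
strip [0.5096 0.0413 0.03  ]
strip [0.6385 0.0838 0.03  ]
strip [0.6385 0.048  0.03  ]
wing [0.6743 0.0749 0.155 ]
wing [0.6743 0.0634 0.155 ]
wing [0.6245 0.0708 0.155 ]
wing [0.6245 0.06   0.155 ]
wing [0.6764 0.0694 0.155 ]
wing [0.6235 0.0649 0.155 ]
top knob 130 [0.6502 0.0685 0.1549] rect [651.7  68.3] [48.3 15.8] 0.6 x 0.6275 0.6758
top strip 802 [0.5737 0.0633 0.0308] rect [575.2  63.5] [130.2  36. ] 4.4 x 0.5098 0.639
top arm 756 [0.7101 0.0697 0.1011] rect [697.1  73.4] [129.8  45.8] 3.0 x 0.6324 0.7626
side knob 218 [0.6535 0.0732 0.1514] rect [653.8  70.6] [49.4 15.1] 7.7 x 0.6296 0.678
side strip 805 [0.5764 0.0683 0.0303] rect [577.5  65.4] [128.4  41.2] 6.8 x 0.5116 0.6415
side arm 1030 [0.6985 0.0824 0.1003] rect [698.4  73.1] [129.6  45.3] 5.1 x 0.6335 0.7632
```

The crop shows the wooden strip between the two rails, with its near end at about (280,217). The wing knob lies nearly along the bed at (274–275,133–157). Measured sizes agree with those given: bed 266 mm, strip 130 x 36 mm, wing at z = 0.155. The strip is about 38 mm from the stop. I now move to behind the near end.

>>> carry_out --steps '[[[0.047,-0.044,0],-1,1],[[0.094,-0.088,0],-2,1],[[0.141,-0.132,0],-3,1],[[0.188,-0.176,0],-4,1],[[0.235,-0.22,0],-5,1],[[0.282,-0.264,0],-6,1],[[0.329,-0.308,0],-7,1],[[0.376,-0.352,0],-8,1],[[0.423,-0.396,0],-9,1],[[0.47,-0.439,0],-10,1]]'

```text
time: 1.35
tool_pos: [0.4716, 0.0422, 0.2052]
ee_rot: [-3.141, 0.0, 2.1]
wrist_force: [1.2, -1.2, -0.1]
width: 0.0004
finger_force: 0.0
```

>>> carry_out --steps '[[[0,0,0],-1,1],[[0,0,0],-2,1],[[0,0,0],-3,1],[[0,0,0],-4,1],[[0,0,0],-5,1],[[0,0,0],-6,1],[[0,0,0],-6.4,1],[[0,0,0],-6.4,1]]'

```text
time: 2.35
tool_pos: [0.471, 0.0402, 0.2049]
ee_rot: [3.142, -0.001, -3.073]
wrist_force: [-0.5, 0.5, 0.1]
width: 0.0004
finger_force: 0.0
```

>>> carry_out --steps '[[[-0.01,0.016,0.05],0,1],[[-0.01,0.016,0.1],0,1],[[-0.01,0.016,0.15],0,1],[[-0.01,0.016,0.185],0,1],[[-0.01,0.016,0.185],0,1],[[-0.01,0.016,0.185],0,1]]'

```text
time: 3.1
tool_pos: [0.4813, 0.0568, 0.0219]
ee_rot: [-3.141, 0.002, -3.073]
wrist_force: [0.1, 0.9, -0.0]
width: 0.0004
finger_force: 0.0
```

```bash
python3 - <<'E'
from h import *
s=snap('side'); o=robot.get_obs(); print(o['tool_pos'],o['ee_rot'],o['wrist_force'],o['joint_positions'])
cv2.imwrite('pics/s2.png',cv2.resize(s['image'][190:290,190:370,::-1],None,fx=4.4,fy=4.4,interpolation=cv2.INTER_CUBIC))
E
```

```text
[0.48188034 0.05683662 0.02262345] [-3.14122907  0.0039175  -3.07239903] [ 0.12014136 -0.04774931  0.07617755] [ 5.59463972e-04  5.42633084e-02  1.78064791e+00 -9.75463984e-05
  1.30274823e+00 -1.63940413e+00]
```

View pics/s2.png

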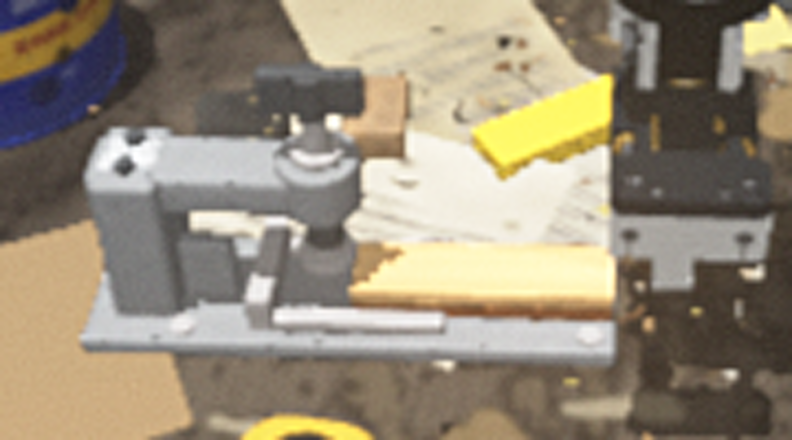

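The crop shows the fingers beside the strip's near end (615,280) and the far end short of the stop (265,290). The foot hangs at (327,255). I push along tool −x.

>>> carry_out --steps '[[[-0.006,0,0.003],0,1],[[-0.012,0,0.003],0,1],[[-0.018,0,0.003],0,1],[[-0.024,0,0.003],0,1],[[-0.03,0,0.003],0,1],[[-0.035,0,0.003],0,1],[[-0.04,0,0.003],0,1],[[-0.045,0,0.003],0,1],[[-0.05,0,0.003],0,1],[[-0.05,0,0.003],0,1]]'

```text
time: 4.4
tool_pos: [0.5306, 0.0603, 0.0175]
ee_rot: [-3.142, 0.001, -3.072]
wrist_force: [-0.7, 0.2, 0.7]
width: 0.0002
finger_force: 0.0
```

>>> carry_out --steps '[[[-0.001,0,0],0,1],[[-0.002,0,0],0,1],[[-0.003,0,0],0,1],[[-0.004,0,0],0,1],[[-0.004,0,0],0,1]]'

```text
time: 5.03
tool_pos: [0.5342, 0.0606, 0.0175]
ee_rot: [-3.141, 0.0, -3.072]
wrist_force: [0.1, 0.3, -0.2]
width: 0.0002
finger_force: 0.0
```

>>> carry_out --steps '[[[-0.001,0,0],0,1],[[-0.002,0,0],0,1],[[-0.003,0,0],0,1],[[-0.004,0,0],0,1],[[-0.004,0,0],0,1]]'

```text
time: 5.65
tool_pos: [0.5382, 0.0609, 0.0175]
ee_rot: [-3.141, 0.0, -3.072]
wrist_force: [-0.3, 0.6, 0.2]
width: 0.0003
finger_force: 0.0
```

>>> carry_out --steps '[[[-0.001,0,0],0,1],[[-0.002,0,0],0,1],[[-0.002,0,0],0,1]]'

```text
time: 6.02
tool_pos: [0.5387, 0.0609, 0.0175]
ee_rot: [-3.141, -0.003, -3.072]
wrist_force: [-4.8, -0.1, 4.4]
width: 0.0003
finger_force: 2.6
```

>>> carry_out --steps '[[[-0.001,0,0],0,1],[[-0.002,0,0],0,1],[[-0.002,0,0],0,1]]'

```text
time: 6.4
tool_pos: [0.5387, 0.0609, 0.0175]
ee_rot: [-3.141, -0.008, -3.072]
wrist_force: [-10.3, -0.8, 7.4]
width: 0.0007
finger_force: 5.0
```

Force builds at x = 0.5387, close to the 0.5395 expected, so the strip is home. I back off, rise and open.

>>> carry_out --steps '[[[0.015,0,0],0,1],[[0.035,0,0],0,1],[[0.035,0,-0.06],0,0],[[0.035,0,-0.12],0,0],[[0.035,0,-0.18],0,0],[[0.035,0,-0.19],0,0],[[0.035,0,-0.19],0,0]]'

```text
time: 7.28
tool_pos: [0.5074, 0.0587, 0.2078]
ee_rot: [-3.141, 0.002, -3.072]
wrist_force: [-0.4, -0.7, -0.4]
width: 0.0455
finger_force: 0.0
```

```bash
python3 - <<'E'
from h import *
t=snap('top'); s=snap('side'); o=robot.get_obs(); print(o['tool_pos'],o['ee_rot'],o['wrist_torque'],o['width'])
a=cv2.resize(t['image'][95:230,240:320,::-1],None,fx=4.4,fy=4.4,interpolation=cv2.INTER_CUBIC)[:590]; b=cv2.resize(s['image'][205:280,205:345,::-1],None,fx=3.1,fy=3.1,interpolation=cv2.INTER_CUBIC)
c=np.zeros((594,a.shape[1]+b.shape[1],3),np.uint8); c[:a.shape[0],:a.shape[1]]=a; c[:b.shape[0],a.shape[1]:]=b
cv2.imwrite('pics/c3.png',c)
E
```

```text
[0.50605458 0.05873534 0.20504444] [ 3.14138727 -0.00360806 -3.07203488] [ 0.11004297 -0.15388791  0.0065117 ] 0.04678085321572601
```

View pics/c3.png

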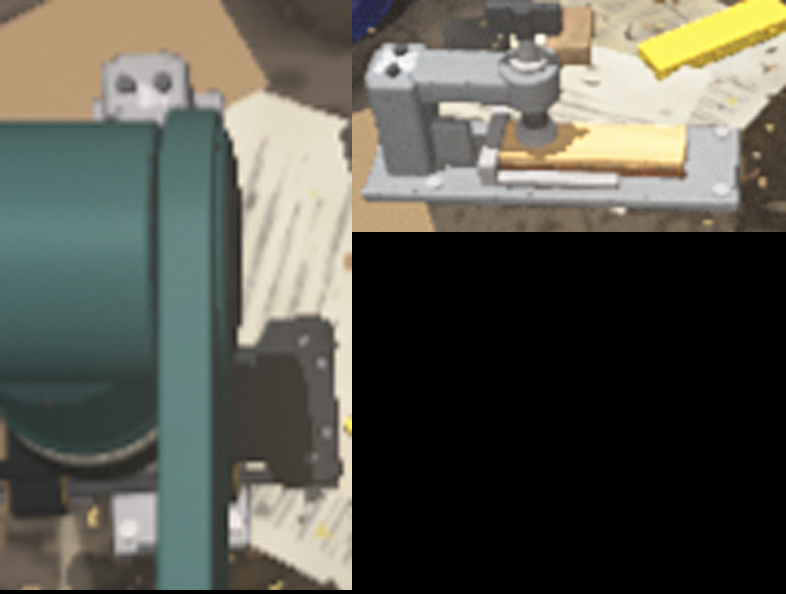

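The crop shows the strip's far end against the stop (497,160 in the crop) with the foot above it at (538,140). Next I go over the knob, descend and grip.

>>> carry_out --steps '[[[-0.05,0,0],0,0],[[-0.1,0,0],0,0],[[-0.14,0,0],0,0],[[-0.145,0,0],0,0],[[-0.145,0,0],0,0],[[-0.145,0,0],0,0]]'

```text
time: 8.12
tool_pos: [0.6506, 0.0688, 0.2074]
ee_rot: [-3.142, -0.001, -3.072]
wrist_force: [-0.0, -0.2, 0.0]
width: 0.0468
finger_force: 0.0
```

>>> carry_out --steps '[[[0,0,0.03],0,0],[[0,0,0.055],0,0],[[0,0,0.073],0,0],[[0,0,0.073],0,0],[[0,0,0.073],0,0]]'

```text
time: 8.75
tool_pos: [0.6522, 0.0688, 0.1359]
ee_rot: [-3.141, 0.002, -3.072]
wrist_force: [-0.2, -0.3, 0.5]
width: 0.0473
finger_force: 0.0
```

>>> carry_out --steps '[[[0,0,0.005],0,0],[[0,0,0.005],0,0],[[0,0,0.005],0,1],[[0,0,0.005],0,1],[[0,0,0.005],0,1],[[0,0,0.005],0,1],[[0,0,0.005],0,1],[[0,0,0.005],0,1]]'

```text
time: 9.75
tool_pos: [0.6518, 0.0688, 0.1297]
ee_rot: [-3.141, 0.0, -3.072]
wrist_force: [-0.3, -0.2, 1.5]
width: 0.0099
finger_force: 46.1
```

```bash
cat > o.py <<'E'
from bench import robot
o=robot.get_obs(); print(o['time'],o['tool_pos'].round(4),'yaw',o['ee_rot'][2].round(3),'F',o['wrist_force'].round(1),'T',o['wrist_torque'].round(3),'jt6',o['joint_torque'][5].round(3),'j6',o['joint_positions'][5].round(3),'w',round(o['width'],4),o['finger_force'])
E
python3 o.py
```

```text
9.75 [0.6518 0.0688 0.1297] yaw -3.072 F [-0.3 -0.2  1.5] T [ 0.039 -0.037  0.191] jt6 0.204 j6 -1.622 w 0.0099 46.121074352413416
```

>>> carry_out --steps '[[[0,0,0],0.4,1],[[0,0,0],0.8,1],[[0,0,0],1.2,1],[[0,0,0],1.2,1]]'

```text
time: 10.25
tool_pos: [0.6518, 0.069, 0.1298]
ee_rot: [3.141, 0.0, 3.002]
wrist_force: [-0.1, -0.1, 1.6]
width: 0.0096
finger_force: 46.2
```

```bash
python3 o.py
```

```text
10.25 [0.6518 0.069  0.1298] yaw 3.002 F [-0.1 -0.1  1.6] T [ 0.17  -0.062 -0.015] jt6 0.09 j6 -1.413 w 0.0096 46.154044568538666
```

>>> carry_out --steps '[[[0,0,0],0.4,1],[[0,0,0],0.8,1],[[0,0,0],1.2,1],[[0,0,0],1.2,1]]'

```text
time: 10.75
tool_pos: [0.6519, 0.0693, 0.1298]
ee_rot: [3.141, 0.0, 2.794]
wrist_force: [-0.1, 1.4, 1.5]
width: 0.0096
finger_force: 46.2
```

```bash
python3 o.py
```

```text
10.75 [0.6519 0.0693 0.1298] yaw 2.794 F [-0.1  1.4  1.5] T [ 0.272 -0.079 -0.023] jt6 0.098 j6 -1.204 w 0.0096 46.15441080182791
```

>>> carry_out --steps '[[[0,0,0],0.3,1],[[0,0,0],0.6,1],[[0,0,0],0.9,1],[[0,0,0],1.2,1]]'

```text
time: 11.25
tool_pos: [0.652, 0.0694, 0.1297]
ee_rot: [3.14, 0.0, 2.584]
wrist_force: [0.3, 2.7, 2.0]
width: 0.0094
finger_force: 46.1
```

```bash
python3 o.py
```

```text
11.25 [0.652  0.0694 0.1297] yaw 2.584 F [0.3 2.7 2. ] T [ 0.319 -0.119  0.247] jt6 -0.097 j6 -0.994 w 0.0094 46.1139808036387
```

>>> carry_out --steps '[[[0,0,0],0.3,1],[[0,0,0],0.6,1],[[0,0,0],0.9,1],[[0,0,0],1.2,1]]'

```text
time: 11.75
tool_pos: [0.6521, 0.0696, 0.1298]
ee_rot: [3.14, 0.0, 2.375]
wrist_force: [1.0, 1.8, 2.2]
width: 0.0098
finger_force: 46.1
```

```bash
python3 o.py
```

```text
11.75 [0.6521 0.0696 0.1298] yaw 2.375 F [1.  1.8 2.2] T [ 0.307 -0.212  0.287] jt6 -0.097 j6 -0.784 w 0.0098 46.11418521031737
```

>>> carry_out --steps '[[[0,0,0],0.3,1],[[0,0,0],0.6,1],[[0,0,0],0.9,1]]'

```text
time: 12.12
tool_pos: [0.6522, 0.0697, 0.1297]
ee_rot: [3.14, -0.0, 2.218]
wrist_force: [1.0, 2.0, 1.4]
width: 0.01
finger_force: 46.1
```

```bash
python3 o.py
```

```text
12.125 [0.6522 0.0697 0.1297] yaw 2.218 F [1.  2.  1.4] T [ 0.364 -0.24   0.24 ] jt6 -0.096 j6 -0.627 w 0.01 46.110365241765976
```

>>> carry_out --steps '[[[0,0,0],0.3,1],[[0,0,0],0.6,1],[[0,0,0],0.9,1]]'

```text
time: 12.5
tool_pos: [0.6524, 0.0698, 0.1298]
ee_rot: [3.139, -0.0, 2.061]
wrist_force: [1.3, 3.2, 1.6]
width: 0.0095
finger_force: 46.1
```

```bash
python3 o.py
```

```text
12.5 [0.6524 0.0698 0.1298] yaw 2.061 F [1.3 3.2 1.6] T [ 0.324 -0.323  0.256] jt6 -0.096 j6 -0.47 w 0.0095 46.10648537054658
```

>>> carry_out --steps '[[[0,0,0],0.3,1],[[0,0,0],0.6,1],[[0,0,0],0.9,1]]'

```text
time: 12.88
tool_pos: [0.6525, 0.0699, 0.1298]
ee_rot: [3.139, -0.001, 1.904]
wrist_force: [2.1, 3.3, 0.7]
width: 0.0096
finger_force: 46.1
```

```bash
python3 o.py
```

```text
12.875 [0.6525 0.0699 0.1298] yaw 1.904 F [2.1 3.3 0.7] T [ 0.344 -0.344  0.295] jt6 -0.096 j6 -0.313 w 0.0096 46.103171836584806
```

```bash
python3 - <<'E'
from h import *
s=snap('side')
cv2.imwrite('pics/s4.png',cv2.resize(s['image'][205:275,215:315,::-1],None,fx=8,fy=8,interpolation=cv2.INTER_CUBIC))
E
python3 o.py
```

```text
12.925 [0.6525 0.0699 0.1298] yaw 1.902 F [2.2 3.4 2. ] T [ 0.416 -0.341  0.162] jt6 0.267 j6 -0.312 w 0.0097 46.11678522080183
```

View pics/s4.png

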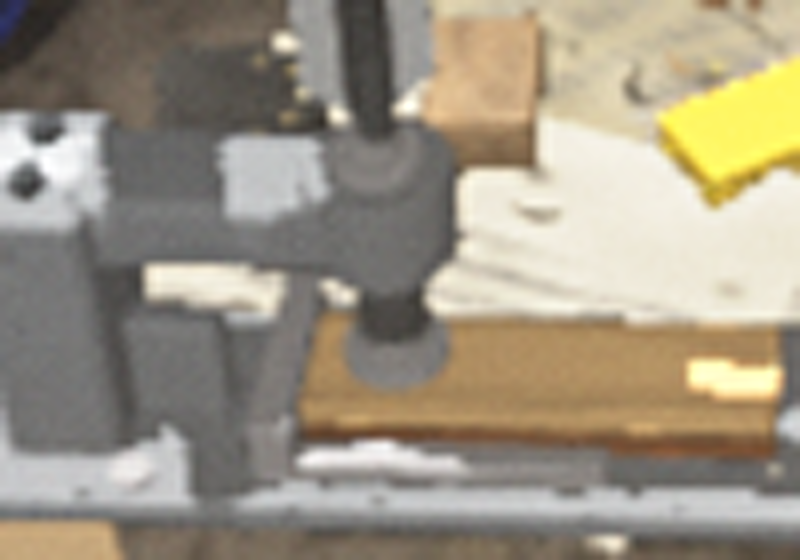

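The crop shows the foot's lower edge at crop (395,388), above the strip's upper front edge at crop y ≈ 408.

```bash
python3 - <<'E'
from h import *
s=load('side')
def pr(X): c=s['mtx']@(s['R']@np.array(X)+s['t']); u,v=c[:2]/c[2]; return round((u-215+.44)*8),round((v-205+.44)*8)
yaw=.068; ax=np.array([.652,.0688]); n=np.array([-np.sin(yaw),np.cos(yaw)]);e=np.array([np.cos(yaw),np.sin(yaw)])
for h in (.03,.033,.036,.04):
    E=[pr([*(ax+.015*np.array([np.cos(a),np.sin(a)])),h]) for a in np.linspace(0,6.28,60)]; print('foot low edge',h,max(E,key=lambda p:p[1]))
print('strip front top edge',pr([*(ax+.018*n),.03]),'rear top edge',pr([*(ax-.018*n),.03]),'front bottom',pr([*(ax+.018*n),.012]))
print('far end corners top',pr([*(ax+.018*n+.025*e),.03]),pr([*(ax-.018*n+.025*e),.03]),'near',pr([*(ax+.018*n-.105*e),.03]),pr([*(ax-.018*n-.105*e),.03]))
E
```

```text
foot low edge 0.03 (394, 400)
foot low edge 0.033 (393, 392)
foot low edge 0.036 (387, 384)
foot low edge 0.04 (391, 374)
strip front top edge (395, 408) rear top edge (414, 315) front bottom (400, 454)
far end corners top (303, 405) (326, 312) near (781, 419) (786, 325)
```

The strip's edges match the prediction, which puts the foot about 3 to 4 mm above the strip, or roughly 70° more to touch. I keep turning and logging torque.

>>> carry_out --steps '[[[0,0,0],0.3,1],[[0,0,0],0.6,1],[[0,0,0],0.9,1]]'

```text
time: 13.3
tool_pos: [0.6527, 0.0699, 0.1298]
ee_rot: [3.139, -0.001, 1.747]
wrist_force: [2.5, 3.0, -0.1]
width: 0.0099
finger_force: 46.1
```

```bash
python3 o.py
```

```text
13.3 [0.6527 0.0699 0.1298] yaw 1.747 F [ 2.5  3.  -0.1] T [ 0.455 -0.486  0.281] jt6 -0.095 j6 -0.156 w 0.0099 46.10339468345046
```

>>> carry_out --steps '[[[0,0,0],0.3,1],[[0,0,0],0.6,1],[[0,0,0],0.9,1]]'

```text
time: 13.68
tool_pos: [0.6529, 0.0699, 0.1298]
ee_rot: [3.139, -0.002, 1.59]
wrist_force: [2.5, 3.6, 1.5]
width: 0.0095
finger_force: 46.1
```

```bash
python3 o.py
```

```text
13.675 [0.6529 0.0699 0.1298] yaw 1.59 F [2.5 3.6 1.5] T [ 0.498 -0.482  0.201] jt6 -0.095 j6 0.001 w 0.0095 46.10466029495001
```

>>> carry_out --steps '[[[0,0,0],0.3,1],[[0,0,0],0.6,1],[[0,0,0],0.9,1]]'

```text
time: 14.05
tool_pos: [0.653, 0.0699, 0.1298]
ee_rot: [3.139, -0.002, 1.433]
wrist_force: [3.0, 3.1, 0.9]
width: 0.0094
finger_force: 46.1
```

```bash
python3 o.py
```

```text
14.05 [0.653  0.0699 0.1298] yaw 1.433 F [3.  3.1 0.9] T [ 0.43  -0.598  0.215] jt6 -0.095 j6 0.158 w 0.0094 46.1068301461637
```

>>> carry_out --steps '[[[0,0,0],0.3,1],[[0,0,0],0.6,1],[[0,0,0],0.9,1]]'

```text
time: 14.42
tool_pos: [0.6532, 0.0698, 0.1298]
ee_rot: [3.139, -0.003, 1.275]
wrist_force: [3.8, 2.9, 1.2]
width: 0.0096
finger_force: 46.1
```

```bash
python3 o.py
```

```text
14.425 [0.6532 0.0698 0.1298] yaw 1.275 F [3.8 2.9 1.2] T [ 0.412 -0.563  0.302] jt6 -0.095 j6 0.315 w 0.0096 46.10828887671232
```

>>> carry_out --steps '[[[0,0,0],0.3,1],[[0,0,0],0.6,1],[[0,0,0],0.9,1]]'

```text
time: 14.8
tool_pos: [0.6534, 0.0698, 0.1298]
ee_rot: [3.139, -0.003, 1.118]
wrist_force: [5.4, 2.7, -0.6]
width: 0.0096
finger_force: 46.1
```

```bash
python3 o.py
```

```text
14.8 [0.6534 0.0698 0.1298] yaw 1.118 F [ 5.4  2.7 -0.6] T [ 0.425 -0.63   0.258] jt6 -0.096 j6 0.472 w 0.0096 46.10771656036377
```

>>> carry_out --steps '[[[0,0,0],0.3,1],[[0,0,0],0.6,1],[[0,0,0],0.9,1]]'

```text
time: 15.18
tool_pos: [0.6535, 0.0697, 0.1298]
ee_rot: [3.139, -0.004, 0.961]
wrist_force: [4.7, 2.6, -0.1]
width: 0.0093
finger_force: 46.1
```

```bash
python3 o.py
```

```text
15.175 [0.6535 0.0697 0.1298] yaw 0.961 F [ 4.7  2.6 -0.1] T [ 0.362 -0.711  0.235] jt6 -0.067 j6 0.629 w 0.0093 46.120977625250816
```

jt6 is almost noise-free: it held at −0.096 and has now risen to −0.067, probably the touch. I go on in smaller steps.

>>> carry_out --steps '[[[0,0,0],0.3,1],[[0,0,0],0.6,1]]'

```text
time: 15.42
tool_pos: [0.6536, 0.0696, 0.1298]
ee_rot: [3.139, -0.004, 0.857]
wrist_force: [5.5, 2.3, 0.2]
width: 0.0096
finger_force: 46.1
```

```bash
python3 o.py
```

```text
15.425 [0.6536 0.0696 0.1298] yaw 0.857 F [5.5 2.3 0.2] T [ 0.365 -0.734  0.276] jt6 -0.049 j6 0.734 w 0.0096 46.11804485321045
```

>>> carry_out --steps '[[[0,0,0],0.3,1],[[0,0,0],0.6,1]]'

```text
time: 15.68
tool_pos: [0.6536, 0.0696, 0.1298]
ee_rot: [3.139, -0.004, 0.752]
wrist_force: [6.5, 2.2, 0.4]
width: 0.0094
finger_force: 46.1
```

```bash
python3 o.py
```

```text
15.675 [0.6536 0.0696 0.1298] yaw 0.752 F [6.5 2.2 0.4] T [ 0.376 -0.817  0.29 ] jt6 -0.043 j6 0.838 w 0.0094 46.120904199779034
```

>>> carry_out --steps '[[[0,0,0],0.3,1],[[0,0,0],0.6,1],[[0,0,0],0.9,1]]'

```text
time: 16.05
tool_pos: [0.6538, 0.0694, 0.1298]
ee_rot: [3.14, -0.005, 0.595]
wrist_force: [5.2, 3.6, -0.3]
width: 0.0096
finger_force: 46.1
```

```bash
python3 o.py
```

```text
16.05 [0.6538 0.0694 0.1298] yaw 0.595 F [ 5.2  3.6 -0.3] T [ 0.328 -0.805  0.33 ] jt6 -0.034 j6 0.995 w 0.0096 46.12651225179434
```

>>> carry_out --steps '[[[0,0,0],0.3,1],[[0,0,0],0.6,1],[[0,0,0],0.9,1]]'

```text
time: 16.42
tool_pos: [0.6538, 0.0693, 0.1298]
ee_rot: [3.14, -0.005, 0.437]
wrist_force: [5.4, 2.6, -0.1]
width: 0.0101
finger_force: 46.1
```

```bash
python3 o.py
```

```text
16.425 [0.6538 0.0693 0.1298] yaw 0.437 F [ 5.4  2.6 -0.1] T [ 0.278 -0.791  0.309] jt6 -0.025 j6 1.152 w 0.0101 46.13460000604391
```

jt6 then rises by about 0.09 N m per quarter turn, which matches the spring. Extrapolating back puts touch at yaw ≈ 0.98, so the target is yaw ≈ −0.59, another 58°.

>>> carry_out --steps '[[[0,0,0],0.3,1],[[0,0,0],0.6,1],[[0,0,0],0.9,1],[[0,0,0],1.2,1],[[0,0,0],1.5,1],[[0,0,0],1.8,1],[[0,0,0],2.1,1],[[0,0,0],2.4,1],[[0,0,0],2.7,1],[[0,0,0],3,1]]'

```text
time: 17.68
tool_pos: [0.6539, 0.0687, 0.1298]
ee_rot: [-3.141, -0.005, -0.086]
wrist_force: [5.3, 0.3, -1.4]
width: 0.0099
finger_force: 46.2
```

```bash
python3 o.py
```

```text
17.675 [0.6539 0.0687 0.1298] yaw -0.086 F [ 5.3  0.3 -1.4] T [ 0.111 -0.775  0.327] jt6 0.005 j6 1.676 w 0.0099 46.18242708966136
```

>>> carry_out --steps '[[[0,0,0],0.3,1],[[0,0,0],0.6,1],[[0,0,0],0.9,1],[[0,0,0],1.2,1],[[0,0,0],1.5,1],[[0,0,0],1.8,1]]'

```text
time: 18.42
tool_pos: [0.6538, 0.0684, 0.1298]
ee_rot: [-3.14, -0.005, -0.401]
wrist_force: [5.4, 0.5, -0.8]
width: 0.0098
finger_force: 46.2
```

```bash
python3 o.py
```

```text
18.425 [0.6538 0.0684 0.1298] yaw -0.401 F [ 5.4  0.5 -0.8] T [ 0.035 -0.711  0.36 ] jt6 0.023 j6 1.99 w 0.0098 46.22621152549982
```

>>> carry_out --steps '[[[0,0,0],0.3,1],[[0,0,0],0.6,1],[[0,0,0],0.9,1],[[0,0,0],1,1],[[0,0,0],1,1],[[0,0,0],1,1]]'

```text
time: 19.18
tool_pos: [0.6538, 0.0683, 0.1298]
ee_rot: [-3.14, -0.004, -0.574]
wrist_force: [4.7, 0.3, 0.3]
width: 0.0099
finger_force: 46.2
```

```bash
python3 o.py
```

```text
19.175 [0.6538 0.0683 0.1298] yaw -0.574 F [4.7 0.3 0.3] T [ 0.055 -0.727  0.337] jt6 0.346 j6 2.163 w 0.0099 46.18562914431095
```

>>> carry_out --steps '[[[0,0,0],0,-0.2],[[0,0,0],0,-0.2],[[0,0,0],0,-0.2],[[0,0,-0.02],0,-0.2],[[0,0,-0.06],0,-0.2],[[0,0,-0.1],0,-0.2],[[0,0,-0.1],0,-0.2]]'

```text
time: 20.05
tool_pos: [0.6533, 0.0689, 0.2343]
ee_rot: [-3.137, -0.007, -0.576]
wrist_force: [0.3, -0.2, 0.2]
width: 0.0567
finger_force: 0.0
```

```bash
python3 o.py; python3 - <<'E'
from h import *
s=snap('side')
cv2.imwrite('pics/s5.png',cv2.resize(s['image'][195:265,215:315,::-1],None,fx=8,fy=8,interpolation=cv2.INTER_CUBIC))
E
```

```text
20.05 [0.6533 0.0689 0.2343] yaw -0.576 F [ 0.3 -0.2  0.2] T [0.104 0.001 0.038] jt6 0.001 j6 2.166 w 0.0567 0.0
```

View pics/s5.png

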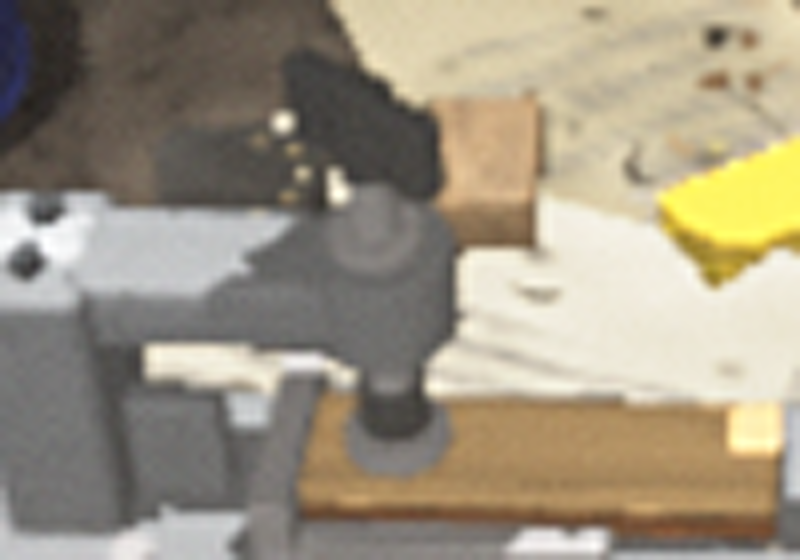

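The last crop shows the strip still against the stop and the foot's lower edge at (395,475), about 2.6 mm lower than before. That matches a touch at yaw ≈ 1.0. The knob stayed where I released it.

```bash
python3 -c "
from bench import robot
print(robot.close_job())"
```

```text
the job is handed in; nothing more can be done
None
```

I pushed the strip home against the stop, turned the knob a quarter turn past the touch I read from joint torque, released it and handed the job in. No verdict came back, and the foot force itself was not measured.

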